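# Put the black-based mineral boxes away in their drawer trays

### The arm

A 6-joint arm with a two-finger parallel gripper is mounted at the origin on a cart in front of the work surface, level with it; the furniture and walls round the work are solid. World frame = base frame: x ahead of the robot, y to its left, z up, the work surface at z = 0. Lengths are in m, angles in rad, forces in N, time in s.
With the tool pointing down it reaches from about 0.275 to 0.825 m from the base axis. Payload 5.2 kg.
Tool frame: the origin (TCP) lies between the finger pads; the fingertips stand 17 mm ahead of it and the grasp point (between the pads) lies 2 mm behind it; z points along the fingers, y is the line along which they close (so a half turn about z gives the same grasp; the last joint's range is limited). The gripper opens to 93 mm and grips with 3 to 60 N. Pads are 15 mm wide; open, the fingers measure 128 mm over their backs; the gripper's body (75 mm by 188 mm) begins 65 mm behind the grasp point.
Start: joints at [0.962, 0.259, 1.535, -0, 1.348, -0.203], TCP at [0.217, 0.505, 0.236] pointing down, gripper open.
Joint ranges: [-3.14, 3.14], [-0.91, 2.08], [0.19, 2.58], [-1.22, 4.36], [0.22, 2.71], [-3.12, 3.12]. Speed limits (rad/s): [2.57, 2.57, 3.14, 3.14, 3.14, 3.14].

### API

Orientations are given as a unit quaternion [w, x, y, z].
In Python, from plant import env gives the robot as it stands.
- The arm moves only by the tool drive_effector, called after "Emit:" as name(argument=value, ...), one argument or row to a line, values as JSON. Schema: {"type":"object","properties":{"plan":{"type":"string"},"finger_gap":{"type":"number"},"clamp_n":{"type":"number"},"only":{"type":"string"},"quiet":{"type":"boolean"},"lines":{"type":"string"}},"required":["plan"],"additionalProperties":false}. plan is a string of 1 to 20 rows, one to a line, with the numbers parted by commas; each row has 6 numbers: dx, dy, dz in m, then a rotation vector rx, ry, rz in rad; each row shifts and turns the commanded pose from where the row before left it, along the tool's axes as they then stand; what a row does not reach is not made up. A row lasts 1/10 s, in which the tool goes at most 0.05 m and 0.15 rad, less where a joint would pass 70% of its speed; a pose out of reach is approached as far as the arm can. finger_gap is the opening from 0.0 (shut) to 1.0 (fully open), set as the call begins (left out keeps the last). The fingers move at their own pace and stop on an object; clamp_n is the grip in N (left out, the last holds). Time passes only in rows, so rows that do not move let the fingers close. The tool returns the time, the measured TCP pose, the force, the opening and the grip force at its end. only (a regular expression) keeps the lines of the reply that match it, lines (a string "A,B") keeps lines A to B, and quiet returns only ok. Input that does not fit is refused with a message, and nothing moves.
- env.sense(): the state, without advancing time (a new reading comes with each control period).
- env.read_camera(name): name is "side" or "top" or "wrist"; returns the picture (480x640x3 uint8, red, green, blue); there is no depth.
- env.camera_params(name): a dict with "K" (3x3 intrinsics, pixels), "origin" and "rotation" of the camera in the world. Camera axes: x right, y down, z forward; pixel columns grow to the right and rows downward; lengths in m; the calibration is good to about 2 mm. A picture is of the moment at which its call begins: read the wrist's pose just before it. camera_params takes no time and is no camera call; for the wrist camera it gives the pose at the moment of the call.
- env.finish_job(): hands the job in; it is judged then, once.
The state is a dict: "time_s": time; "joints": joint angles; "joint_velocities": joint speeds; "joint_torque": joint torques, N m; "tcp_pos": TCP position; "ee_rot": TCP orientation; "contact_force": force on the tool from outside, world axes, zero at the start; "ft_torque": the same for the moment, N m; "width": opening from 0.0 (shut) to 1.0 (fully open); "grip_force": force on a finger pad.
Only numpy, scipy, OpenCV 4.12 (cv2) and the standard library are available. Lean on these libraries where they do the work, as an engineer would, in place of code of your own. Each camera call takes 0.05 s, during which the arm holds its last target. There are 200 camera calls.

### The job

The three grey trays in the wooden drawer are for the black-based mineral boxes, but a white-based box has been left in one of them: take it out and stand it in a free place in the brown cardboard sorting tray, without shifting the two white-based boxes already there. Put each of the three black-based boxes from the sorting tray into the drawer tray of its size (largest box in the largest tray, middle-sized in the middle-sized, smallest in the smallest), standing flat on the tray's floor, in the middle and square to its sides. Set the boxes down, do not drop them.

Things in the scene. Friction and masses are not known exactly. Their poses are not given: they have to be found in the camera images.
- black_large: Loose closed mineral box, one rigid piece: clear hood on a black base, 44 x 41 x 31 mm (x, y, height), about 45 g, a pale pink stone inside and a red square sticker. Grip any two facing sides of the hood from above. Origin: centre of the underside; z up. Starts in the sorting tray, its sides within 0.2 rad of the tray's.
- black_medium: Loose closed mineral box, one rigid piece: clear hood on a black base, 32 x 29 x 35 mm (x, y, height), about 34 g, a brown stone inside. Grip any two facing sides of the hood from above. Origin: centre of the underside; z up. Starts in the sorting tray, its sides within 0.2 rad of the tray's.
- black_small: Loose closed mineral box, one rigid piece: clear hood on a black base, 25 x 27 x 26 mm (x, y, height), about 27 g, a dark grey stone inside. Grip any two facing sides of the hood from above. Origin: centre of the underside; z up. Starts in the sorting tray, its sides within 0.2 rad of the tray's.
- white_in_drawer: Loose closed mineral box, one rigid piece: clear hood on a white base, 27 x 28 x 34 mm (x, y, height), about 31 g, a pale pink stone inside. Grip any two facing sides of the hood from above. Origin: centre of the underside; z up. The only box in the wooden drawer at the start: it stands in whichever of the three grey trays is in the middle of the row.
- tray_large: Largest of three shallow open trays of dark grey board, in a row (any sequence, centres 90 mm apart) in the wooden drawer. Inside 64 x 61 mm (x, y); floor and walls 2 mm thick; rim 8 mm above its underside. Fixed, underside 7 mm above the desk. Origin: centre of the underside; x, y along its sides, z up. 
- tray_medium: Middle-sized of three shallow open trays of dark grey board, in a row (any sequence, centres 90 mm apart) in the wooden drawer. Inside 50 x 47 mm (x, y); floor and walls 2 mm thick; rim 8 mm above its underside. Fixed, underside 7 mm above the desk. Origin: centre of the underside; x, y along its sides, z up. Drawer walls: 32 mm high, 144 mm (x) and 154 mm (y) from the middle of the row.
- tray_small: Smallest of three shallow open trays of dark grey board, in a row (any sequence, centres 90 mm apart) in the wooden drawer. Inside 38 x 40 mm (x, y); floor and walls 2 mm thick; rim 8 mm above its underside. Fixed, underside 7 mm above the desk. Origin: centre of the underside; x, y along its sides, z up. Other things fixed in the drawer are 80 mm or more from the row.
- sorting_tray: Long shallow open tray of brown cardboard, on the desk right of the drawer; fixed. Inside 150 x 270 mm (x, y), floor and walls 2 mm, rim 10 mm above its underside. Five boxes stand in six bays (x = -38, +38, y = -90, 0, +90 mm in its frame); bay -38, 0 is empty. Origin: centre of the underside; z up. Behind it a tall chest fills x > 0.57, y -0.54 to -0.07, up to z = 0.5: carry in front of it.
- white_grey_stone: Loose closed mineral box, one rigid piece: clear hood on a white base, 45 x 45 x 38 mm (x, y, height), about 56 g, a grey stone inside. Grip any two facing sides of the hood from above. Origin: centre of the underside; z up. Starts in the sorting tray, its sides within 0.2 rad of the tray's. It belongs there and must not be moved.
- white_pink_stone: Loose closed mineral box, one rigid piece: clear hood on a white base, 33 x 34 x 30 mm (x, y, height), about 34 g, a pink stone inside. Grip any two facing sides of the hood from above. Origin: centre of the underside; z up. Starts in the sorting tray, its sides within 0.2 rad of the tray's. It belongs there and must not be moved.

How it is judged:
At the end, for the whole second after the job is handed in: Each black-based box stands upright on the floor of the drawer tray of its size, centres within 14 mm, sides within 17 degrees of the tray's; the three white-based boxes stand upright on the sorting tray's floor inside its rim; all upright within 5 degrees, released and at rest (horizontal distance between black_large and tray_large below 0.014 m and z of black_large in the frame of tray_large between -0.002 and 0.005 m and angle between each of black_large, black_medium, black_small, white_in_drawer, white_grey_stone, white_pink_stone's own z axis and vertical below 0.09 rad and (angle between the x axis of black_large and the x axis of tray_large, either way round below 0.3 rad or angle between the x axis of black_large and the y axis of tray_large, either way round below 0.3 rad) and horizontal distance between black_medium and tray_medium below 0.014 m and z of black_medium in the frame of tray_medium between -0.002 and 0.005 m and (angle between the x axis of black_medium and the x axis of tray_medium, either way round below 0.3 rad or angle between the x axis of black_medium and the y axis of tray_medium, either way round below 0.3 rad) and horizontal distance between black_small and tray_small below 0.014 m and z of black_small in the frame of tray_small between -0.002 and 0.005 m and (angle between the x axis of black_small and the x axis of tray_small, either way round below 0.3 rad or angle between the x axis of black_small and the y axis of tray_small, either way round below 0.3 rad) and x of white_in_drawer in the frame of sorting_tray between -0.075 and 0.075 m and y of white_in_drawer in the frame of sorting_tray between -0.135 and 0.135 m and z of white_in_drawer in the frame of sorting_tray between -0.002 and 0.005 m and x of white_grey_stone in the frame of sorting_tray between -0.075 and 0.075 m and y of white_grey_stone in the frame of sorting_tray between -0.135 and 0.135 m and z of white_grey_stone in the frame of sorting_tray between -0.002 and 0.005 m and x of white_pink_stone in the frame of sorting_tray between -0.075 and 0.075 m and y of white_pink_stone in the frame of sorting_tray between -0.135 and 0.135 m and z of white_pink_stone in the frame of sorting_tray between -0.002 and 0.005 m and linear speed of each of black_large, black_medium, black_small, white_in_drawer, white_grey_stone, white_pink_stone below 0.02 m/s); the robot touches nothing.
It fails at once if one of the two white-based boxes that already stand in the sorting tray is shifted by more than 15 mm (distance of any of white_grey_stone, white_pink_stone from where it was at the start of the episode above 0.015 m).
It fails at once if a box is dropped or thrown: it moves faster than 0.5 m/s while the fingers do not hold it (a free fall of about 13 mm) ((linear speed of black_large above 0.5 m/s and contact force between the fingers and black_large below 0.01 N) or (linear speed of black_medium above 0.5 m/s and contact force between the fingers and black_medium below 0.01 N) or (linear speed of black_small above 0.5 m/s and contact force between the fingers and black_small below 0.01 N) or (linear speed of white_in_drawer above 0.5 m/s and contact force between the fingers and white_in_drawer below 0.01 N)).
It also fails if it takes over 96 s, if anything falls off the work surface, if the arm or the gripper's body presses on something with over 40 N, if the wrist force passes 120 N, or if a joint passes its speed limit or range.

## Working session

There is one attempt and no reset: what is moved stays moved. The work goes in short steps, Python scripts to look and compute and a tool call to move; the robot and the scene stay as the last step left them, time stands still between calls to the robot, and variables do not carry over. Pictures are saved under pics/ and viewed, at most 14 in all, crops included, and the job is handed in when it is done.

```bash
ls; mkdir -p pics; python3 - <<'E'
from plant import env
import cv2
print(env.sense())
for n in("top","side"):
    im=env.read_camera(n);cv2.imwrite(f"pics/{n}0.png",im[:,:,::-1])
    print(n,env.camera_params(n))
print(env.camera_params("wrist"))
E
```

```text
pics
plant.py
{'time_s': 0.0, 'joints': array([ 9.62215683e-01,  2.59375939e-01,  1.53603600e+00, -2.31923758e-05,
        1.34800061e+00, -2.02827637e-01]), 'joint_velocities': array([-0.00024623, -0.0005844 , -0.00049112,  0.00057153,  0.00042511,
        0.00126464]), 'joint_torque': array([ 1.98824882e-04, -4.37309146e+01, -2.83999425e+01,  7.19133485e-02,
        4.11046331e-02, -1.43240504e-04]), 'tcp_pos': array([0.21680043, 0.50492646, 0.23481884]), 'ee_rot': array([-3.48737839e-04,  2.01485066e-01,  9.79491164e-01, -8.40549524e-04]), 'contact_force': array([ 0.01279065, -0.39876959,  0.37181386]), 'ft_torque': array([-0.00482046, -0.04271149, -0.00255968]), 'grip_force': 0.0, 'width': 1.0017190972443448}
top {'K': array([[607.91739649,   0.        , 317.14886756],
       [  0.        , 607.91739649, 250.55317218],
       [  0.        ,   0.        ,   1.        ]]), 'origin': array([ 0.39033101, -0.05257782,  1.23258749]), 'rotation': array([-0.02401609,  0.71238082, -0.70080483,  0.02844982])}
side {'K': array([[578.92613745,   0.        , 322.00118283],
       [  0.        , 578.92613745, 241.38662471],
       [  0.        ,   0.        ,   1.        ]]), 'origin': array([ 0.33698501, -0.99709689,  0.56473654]), 'rotation': array([-0.5031907 ,  0.86188468, -0.05119482,  0.03651038])}
{'K': array([[333.86556589,   0.        , 322.4415828 ],
       [  0.        , 333.86556589, 236.29488462],
       [  0.        ,   0.        ,   1.        ]]), 'origin': array([0.15428814, 0.53211659, 0.38297112]), 'rotation': array([0.10489109, 0.82871595, 0.54551136, 0.06815482])}
```
View pics/top0.png

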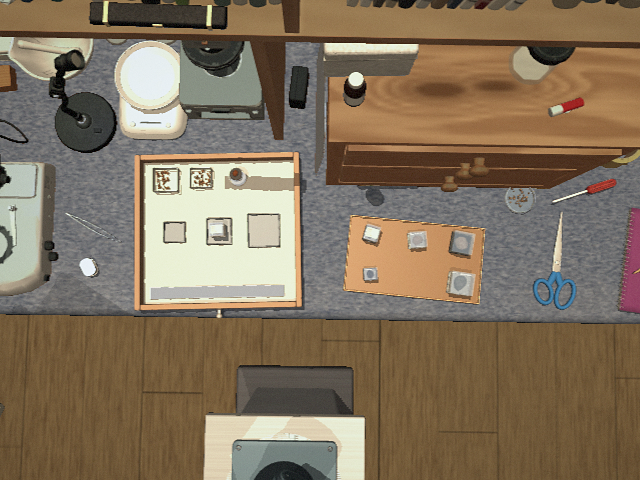

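View pics/side0.png

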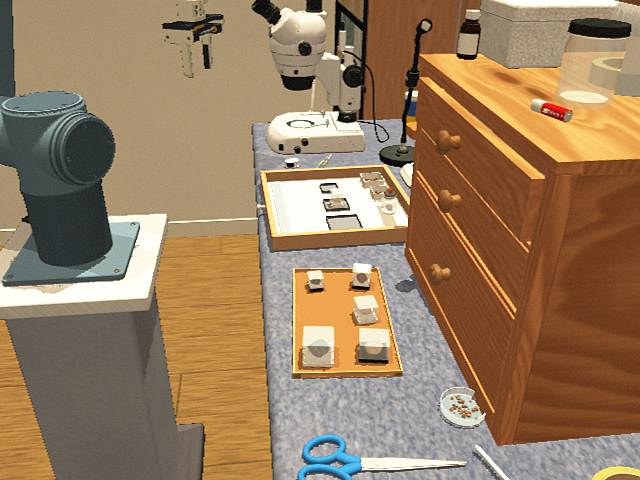

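```bash
python3 - <<'E'
import cv2,numpy as np
t=cv2.imread("pics/top0.png");s=cv2.imread("pics/side0.png")
cv2.imwrite("pics/c1.png",cv2.resize(t[208:310,338:492],None,fx=5,fy=5,interpolation=cv2.INTER_CUBIC))
cv2.imwrite("pics/c2.png",cv2.resize(t[195:265,150:300],None,fx=5,fy=5,interpolation=cv2.INTER_CUBIC))
cv2.imwrite("pics/c3.png",cv2.resize(s[258:382,280:410],None,fx=4.8,fy=4.8,interpolation=cv2.INTER_CUBIC))
E
```

View pics/c1.png

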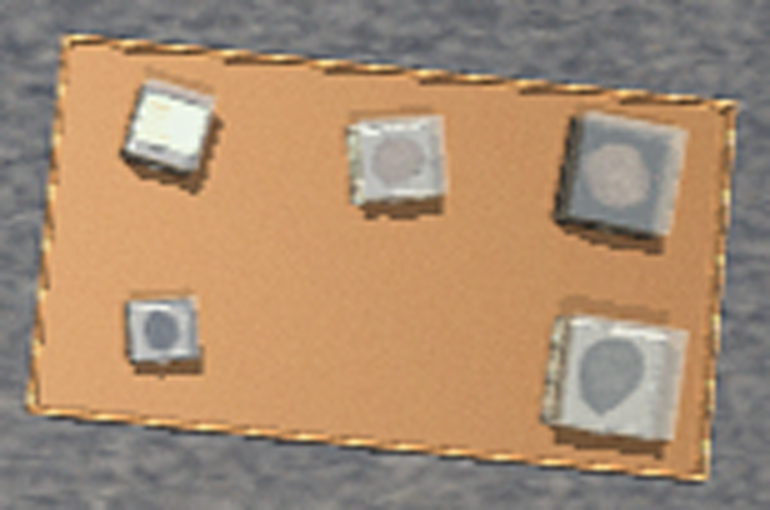

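View pics/c2.png

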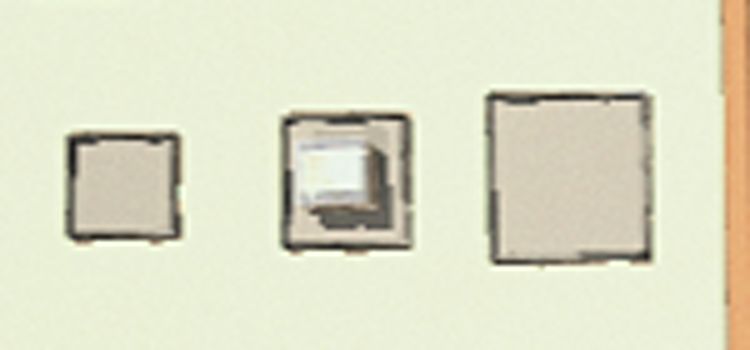

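View pics/c3.png

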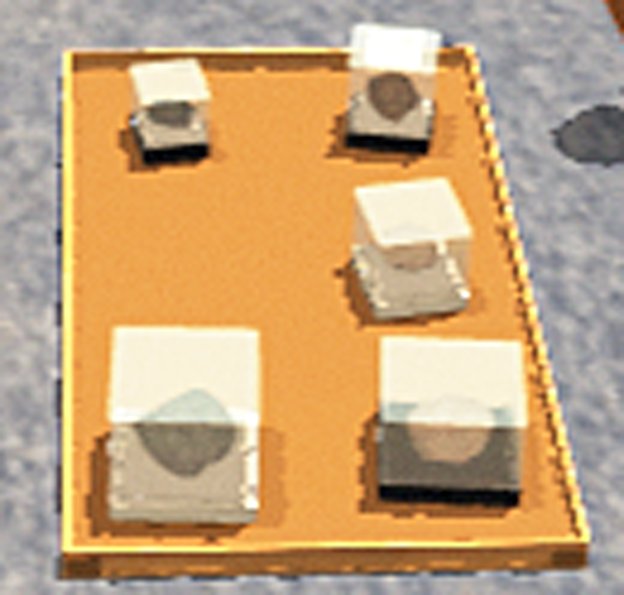

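```bash
cat > h.py <<'E'
import numpy as np
from scipy.spatial.transform import Rotation as R
from plant import env
def cam(n):
    p=env.camera_params(n);q=np.array(p["rotation"]);return p["K"],np.array(p["origin"]),R.from_quat(q[[1,2,3,0]]).as_matrix()
def ray(c,u,v):
    K,o,M=c;d=M@np.linalg.solve(K,[u,v,1.]);return o,d/np.linalg.norm(d)
def plane(c,u,v,z):
    o,d=ray(c,u,v);return o+d*(z-o[2])/d[2]
def tri(r):
    A=sum(np.eye(3)-np.outer(d,d) for o,d in r);b=sum((np.eye(3)-np.outer(d,d))@o for o,d in r)
    x=np.linalg.solve(A,b);return x,max(np.linalg.norm(np.cross(x-o,d)) for o,d in r)
def proj(c,P):
    K,o,M=c;p=K@(M.T@(np.array(P)-o));return p[:2]/p[2]
E
python3 - <<'E'
from h import *
T=cam("top");S=cam("side")
print(T[2][:,2],S[2][:,2],cam("wrist")[2].round(3))
B=dict(small=((166,328),(169,82)),medium=((176,121),(395,48)),pink=((402,159),(410,213)),large=((627,174),(452,382)),grey=((622,378),(185,374)))
for k,(a,b) in B.items():
    x,e=tri([ray(T,(a[0]+.5)/5-.5+338,(a[1]+.5)/5-.5+208),ray(S,(b[0]+.5)/4.8-.5+280,(b[1]+.5)/4.8-.5+258)])
    print(k,x.round(4),round(e,4))
for k,a in dict(tsmall=(124,186),tmed=(347,181.5),tlarge=(570.5,178)).items(): print(k,plane(T,a[0]/5+149.6,a[1]/5+194.6,.015).round(4))
print("wid",plane(T,334/5+149.6,172/5+194.6,.043).round(4))
for k,c in dict(a=(65,38),b=(735,105),c=(708,478),d=(30,410)).items(): print(k,plane(T,c[0]/5+337.6,c[1]/5+207.6,.010).round(4))
E
```

```text
[ 0.07419539 -0.00565834 -0.99722767] [ 0.11445699  0.86364643 -0.49093222] [[ 0.396  0.89   0.227]
 [ 0.918 -0.383 -0.099]
 [-0.001  0.248 -0.969]]
small [ 0.4361 -0.1665  0.0277] 0.0007
medium [ 0.5174 -0.1686  0.038 ] 0.0008
pink [ 0.5051 -0.2594  0.0309] 0.0002
large [ 0.5006 -0.3487  0.032 ] 0.0001
grey [ 0.4196 -0.3449  0.0391] 0.0
tsmall [0.5139 0.228  0.015 ]
tmed [0.5173 0.1385 0.015 ]
tlarge [0.5202 0.0487 0.015 ]
wid [0.518  0.1393 0.043 ]
a [ 0.5542 -0.1261  0.01  ]
b [ 0.5315 -0.398   0.01  ]
c [ 0.3807 -0.3865  0.01  ]
d [ 0.4036 -0.1139  0.01  ]
```

```bash
cat > go.py <<'E'
import sys
from h import *
x,y,z,yaw=map(float,sys.argv[1:5])
s=env.sense();q=s["ee_rot"];M=R.from_quat(np.array(q)[[1,2,3,0]]).as_matrix()
cur=np.arctan2(-M[0,1],M[1,1]);D=(M.T@(np.array([x,y,z])-s["tcp_pos"]))
r=cur-yaw
M2=M@R.from_rotvec([0,0,r]).as_matrix()
print("t",round(s["time_s"],2),"tcp",s["tcp_pos"].round(4),"yaw",round(cur,3),"tilt",M[:2,2].round(4),"w",round(s["width"],3),"F",round(s["grip_force"],1))
print("turn rz",round(r,3),"| now-frame d",D.round(4),"| after-turn d",(M2.T@(np.array([x,y,z])-s["tcp_pos"])).round(4))
E
```

Emit:
drive_effector(
  plan="0,0,0,0,0,-0.147\n0,0,0,0,0,-0.147\n0,0,0,0,0,-0.147\n0,0,0,0,0,0",
  finger_gap=0.7,
)

```text
time_s: 0.5
tcp_pos: [0.2169, 0.5051, 0.2352]
ee_rot: [-0.0, -0.018, 1.0, -0.0]
contact_force: [0.1, -0.7, -0.2]
width: 0.719
grip_force: 0.0
```

```bash
python3 go.py 0.518 0.139 0.13 0.035
```

```text
t 0.5 tcp [0.2169 0.5051 0.2352] yaw 0.037 tilt [-0.0006 -0.0009] w 0.719 F 0.0
turn rz 0.002 | now-frame d [-0.2876 -0.3768  0.1054] | after-turn d [-0.2882 -0.3763  0.1054]
```

Emit:
drive_effector(
  plan="-0.024,-0.0314,0.004,0,0,0\n-0.024,-0.0314,0.004,0,0,0\n-0.024,-0.0314,0.004,0,0,0\n-0.024,-0.0314,0.004,0,0,0\n-0.024,-0.0314,0.004,0,0,0\n-0.024,-0.0314,0.004,0,0,0\n-0.024,-0.0314,0.004,0,0,0\n-0.024,-0.0314,0.004,0,0,0\n-0.024,-0.0314,0.004,0,0,0\n-0.024,-0.0314,0.004,0,0,0\n-0.024,-0.0314,0.004,0,0,0\n-0.024,-0.0314,0.004,0,0,0\n0,0,0,0,0,0\n0,0,0,0,0,0",
)

```text
time_s: 1.9
tcp_pos: [0.5181, 0.1383, 0.1871]
ee_rot: [-0.001, -0.015, 1.0, 0.0]
contact_force: [-0.7, 0.6, 0.3]
width: 0.697
grip_force: 0.0
```

```bash
python3 go.py 0.518 0.139 0.037 0.035
python3 - <<'E'
from h import *
import cv2
c=cam("wrist");im=env.read_camera("wrist")[:,:,::-1].copy()
P=dict(wid=(.518,.1393,.043),ts=(.5139,.228,.015),tm=(.5173,.1385,.015),tl=(.5202,.0487,.015))
for k,p in P.items():
    u=proj(c,p);print(k,u.round(1));cv2.drawMarker(im,tuple(int(i) for i in u.round()),(0,0,255),0,10)
cv2.imwrite("pics/w1.png",im)
E
```

```text
t 1.9 tcp [0.5181 0.1383 0.1871] yaw 0.03 tilt [-0.0015  0.0003] w 0.697 F 0.0
turn rz -0.005 | now-frame d [-1.000e-04  7.000e-04  1.501e-01] | after-turn d [-1.000e-04  7.000e-04  1.501e-01]
wid [323.7 229.2]
ts [414.3 221.2]
tm [322.7 222. ]
tl [231.  222.3]
```

View pics/w1.png

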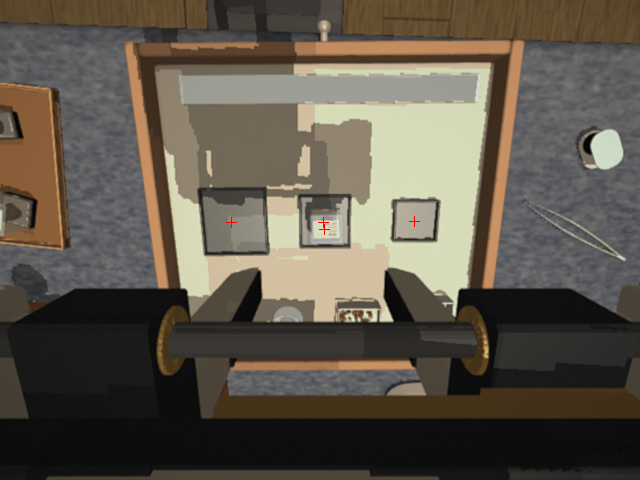

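Emit:
drive_effector(
  plan="0,0.001,0.035,0,0,0\n0,0,0.035,0,0,0\n0,0,0.035,0,0,0\n0,0,0.025,0,0,0\n0,0,0.015,0,0,0\n0,0,0.005,0,0,0\n0,0,0,0,0,0",
)

```text
time_s: 2.65
tcp_pos: [0.5172, 0.141, 0.0375]
ee_rot: [-0.001, -0.018, 1.0, 0.0]
contact_force: [-0.9, -0.3, 0.1]
width: 0.698
grip_force: 0.0
```

Emit:
drive_effector(
  plan="0,0,0,0,0,0\n0,0,0,0,0,0\n0,0,0,0,0,0\n0,0,0,0,0,0\n0,0,0,0,0,0\n0,0,0,0,0,0\n0,0,0,0,0,0\n0,0,0,0,0,0",
  finger_gap=0.1,
  clamp_n=15,
)

```text
time_s: 3.45
tcp_pos: [0.5183, 0.1399, 0.0379]
ee_rot: [0.0, -0.018, 1.0, -0.0]
contact_force: [-0.7, 1.1, 4.1]
width: 0.297
grip_force: 15.0
```

```bash
python3 go.py 0.4296 -0.253 0.15 -0.08
```

```text
t 3.45 tcp [0.5183 0.1399 0.0379] yaw 0.035 tilt [0.0004 0.    ] w 0.297 F 15.0
turn rz 0.115 | now-frame d [ 0.1024 -0.3896 -0.1121] | after-turn d [ 0.057  -0.3987 -0.1121]
```

Emit:
drive_effector(
  plan="0,0,-0.012,0,0,0\n0,0,-0.025,0,0,0\n0,0,-0.025,0,0,0\n0,0,-0.025,0,0,0\n0,0,-0.025,0,0,0\n0,0,0,0,0,0.115\n0.0057,-0.0399,0,0,0,0\n0.0057,-0.0399,0,0,0,0\n0.0057,-0.0399,0,0,0,0\n0.0057,-0.0399,0,0,0,0\n0.0057,-0.0399,0,0,0,0\n0.0057,-0.0399,0,0,0,0\n0.0057,-0.0399,0,0,0,0\n0.0057,-0.0399,0,0,0,0\n0.0057,-0.0399,0,0,0,0\n0.0057,-0.0399,0,0,0,0\n0,0,0,0,0,0\n0,0,0,0,0,0",
)

```text
time_s: 5.25
tcp_pos: [0.4291, -0.2537, 0.1499]
ee_rot: [-0.0, 0.041, 0.999, 0.0]
contact_force: [0.1, 0.6, -0.6]
width: 0.299
grip_force: 15.0
```

```bash
python3 go.py 0.4296 -0.253 0.0315 -0.08
python3 - <<'E'
from h import *
import cv2
c=cam("wrist");im=env.read_camera("wrist")[:,:,::-1].copy()
P=dict(small=( 0.4361, -0.1665,  0.0277),medium=(0.5174,-0.1686,.038),pink=( 0.5051 ,-0.2594 , 0.0309),large=( 0.5006, -0.3487,  0.032),grey=( 0.4196 ,-0.3449 , 0.0391))
for k,p in P.items():
    u=proj(c,p);print(k,u.round(1));cv2.drawMarker(im,tuple(int(i) for i in u.round()),(0,0,255),0,10)
cv2.imwrite("pics/w2.png",im)
E
```

```text
t 5.25 tcp [ 0.4291 -0.2537  0.1499] yaw -0.082 tilt [-0.0001  0.0006] w 0.299 F 15.0
turn rz -0.002 | now-frame d [-0.0005  0.0007  0.1184] | after-turn d [-0.0005  0.0007  0.1184]
small [427.3 234.7]
medium [429.  328.6]
pink [323.3 319.7]
large [221.8 323.4]
grey [208.  236.3]
```

View pics/w2.png

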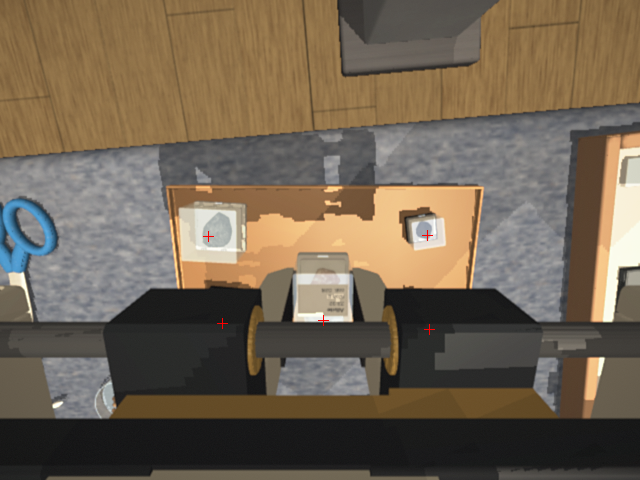

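Emit:
drive_effector(
  plan="0,0,0.03,0,0,0\n0,0,0.03,0,0,0\n0,0,0.03,0,0,0\n0,0,0.015,0,0,0\n0,0,0.007,0,0,0\n0,0,0.003,0,0,0\n0,0,0.0025,0,0,0\n0,0,0.001,0,0,0\n0,0,0,0,0,0",
)

```text
time_s: 6.2
tcp_pos: [0.4299, -0.2535, 0.0318]
ee_rot: [0.0, 0.04, 0.999, -0.0]
contact_force: [-0.6, -0.7, -0.6]
width: 0.301
grip_force: 15.0
```

```bash
python3 go.py 0.4296 -0.253 0.0315 -0.08
```

```text
t 6.2 tcp [ 0.4299 -0.2535  0.0318] yaw -0.08 tilt [ 0.0009 -0.0009] w 0.301 F 15.0
turn rz 0.0 | now-frame d [0.0004 0.0005 0.0003] | after-turn d [0.0004 0.0005 0.0003]
```

Emit:
drive_effector(
  plan="0,0,0.001,0,0,0\n0,0,0,0,0,0",
)

```text
time_s: 6.4
tcp_pos: [0.4299, -0.2537, 0.0309]
ee_rot: [0.001, 0.04, 0.999, -0.0]
contact_force: [-0.1, 0.1, 4.6]
width: 0.3
grip_force: 15.0
```

Emit:
drive_effector(
  plan="0,0,0.001,0,0,0\n0,0,0,0,0,0",
)

```text
time_s: 6.6
tcp_pos: [0.43, -0.2537, 0.0309]
ee_rot: [0.001, 0.04, 0.999, -0.001]
contact_force: [-1.6, 2.6, 14.3]
width: 0.301
grip_force: 15.0
```

Emit:
drive_effector(
  plan="0,0,0,0,0,0\n0,0,0,0,0,0\n0,0,0,0,0,0",
  finger_gap=0.5,
)

```text
time_s: 6.9
tcp_pos: [0.4295, -0.2533, 0.029]
ee_rot: [-0.0, 0.04, 0.999, 0.0]
contact_force: [0.1, 0.5, 0.0]
width: 0.486
grip_force: 0.0
```

Emit:
drive_effector(
  plan="0,0,-0.02,0,0,0\n0,0,-0.03,0,0,0\n0,0,-0.03,0,0,0\n0,0,0,0,0,-0.12\n0,0,0,0,0,0",
  finger_gap=0.7,
)

```text
time_s: 7.4
tcp_pos: [0.4299, -0.2537, 0.1099]
ee_rot: [0.001, -0.021, 1.0, -0.001]
contact_force: [0.1, 0.6, 0.2]
width: 0.702
grip_force: 0.0
```

```bash
python3 go.py 0.436 -0.1665 0.030 0.04
```

```text
t 7.4 tcp [ 0.4299 -0.2537  0.1099] yaw 0.041 tilt [ 0.0013 -0.0013] w 0.702 F 0.0
turn rz 0.001 | now-frame d [-0.0096  0.0869  0.0798] | after-turn d [-0.0095  0.087   0.0798]
```

Emit:
drive_effector(
  plan="-0.003,0.029,0,0,0,0\n-0.003,0.029,0,0,0,0\n-0.003,0.029,0,0,0,0\n0,0,0.03,0,0,0\n0,0,0.03,0,0,0\n0,0,0.015,0,0,0\n0,0,0.005,0,0,0\n0,0,0,0,0,0",
)

```text
time_s: 8.2
tcp_pos: [0.4342, -0.1655, 0.0281]
ee_rot: [-0.001, -0.019, 1.0, 0.001]
contact_force: [0.4, -0.2, 0.2]
width: 0.703
grip_force: 0.0
```

Emit:
drive_effector(
  plan="0,0,0,0,0,0\n0,0,0,0,0,0\n0,0,0,0,0,0\n0,0,0,0,0,0\n0,0,0,0,0,0\n0,0,0,0,0,0\n0,0,0,0,0,0\n0,0,0,0,0,0",
  finger_gap=0.1,
  clamp_n=15,
)

```text
time_s: 9.0
tcp_pos: [0.4352, -0.1661, 0.0294]
ee_rot: [0.0, -0.02, 1.0, -0.0]
contact_force: [-0.7, -0.0, 4.6]
width: 0.294
grip_force: 14.9
```

```bash
python3 go.py 0.514 0.2285 0.15 0.035
```

```text
t 9.0 tcp [ 0.4352 -0.1661  0.0294] yaw 0.04 tilt [ 0.0003 -0.0003] w 0.294 F 14.9
turn rz 0.005 | now-frame d [-0.0947  0.3911 -0.1206] | after-turn d [-0.0926  0.3916 -0.1206]
```

Emit:
drive_effector(
  plan="0,0,-0.015,0,0,0\n0,0,-0.03,0,0,0\n0,0,-0.03,0,0,0\n0,0,-0.03,0,0,0\n-0.0094,0.0391,0,0,0,0\n-0.0094,0.0391,0,0,0,0\n-0.0094,0.0391,0,0,0,0\n-0.0094,0.0391,0,0,0,0\n-0.0094,0.0391,0,0,0,0\n-0.0094,0.0391,0,0,0,0\n-0.0094,0.0391,0,0,0,0\n-0.0094,0.0391,0,0,0,0\n-0.0094,0.0391,0,0,0,0\n-0.0094,0.0391,0,0,0,0\n0,0,0.02,0,0,0\n0,0,0.02,0,0,0\n0,0,0,0,0,0",
)

```text
time_s: 10.7
tcp_pos: [0.5108, 0.2285, 0.0912]
ee_rot: [-0.003, -0.021, 1.0, -0.001]
contact_force: [-0.3, -0.3, -1.1]
width: 0.29
grip_force: 14.9
```

```bash
python3 go.py 0.514 0.2285 0.0374 0.035
```

```text
t 10.7 tcp [0.5108 0.2285 0.0912] yaw 0.041 tilt [-0.0061 -0.0014] w 0.29 F 14.9
turn rz 0.006 | now-frame d [-0.0035 -0.      0.0538] | after-turn d [-0.0035 -0.      0.0538]
```

Emit:
drive_effector(
  plan="0,0,0,0,0,0\n0,0,0,0,0,0",
)

```text
time_s: 10.9
tcp_pos: [0.5139, 0.2283, 0.0951]
ee_rot: [0.001, -0.02, 1.0, 0.0]
contact_force: [0.3, -0.6, 0.0]
width: 0.291
grip_force: 14.9
```

```bash
python3 go.py 0.514 0.2285 0.0374 0.035
```

```text
t 10.9 tcp [0.5139 0.2283 0.0951] yaw 0.04 tilt [0.0013 0.0003] w 0.291 F 14.9
turn rz 0.005 | now-frame d [-0.      0.0001  0.0577] | after-turn d [-0.      0.0001  0.0577]
```

Emit:
drive_effector(
  plan="0,0,0.03,0,0,0\n0,0,0.015,0,0,0\n0,0,0.007,0,0,0\n0,0,0.003,0,0,0\n0,0,0.002,0,0,0\n0,0,0,0,0,0\n0,0,0,0,0,0",
)

```text
time_s: 11.6
tcp_pos: [0.5138, 0.2286, 0.0379]
ee_rot: [0.001, -0.02, 1.0, 0.0]
contact_force: [-0.1, 0.4, -0.8]
width: 0.288
grip_force: 14.9
```

Emit:
drive_effector(
  plan="0,0,0.001,0,0,0\n0,0,0,0,0,0",
)

```text
time_s: 11.8
tcp_pos: [0.5135, 0.2286, 0.0365]
ee_rot: [0.0, -0.02, 1.0, 0.0]
contact_force: [1.0, 0.1, 0.4]
width: 0.288
grip_force: 14.9
```

Emit:
drive_effector(
  plan="0,0,0.001,0,0,0\n0,0,0,0,0,0",
)

```text
time_s: 12.0
tcp_pos: [0.5135, 0.2286, 0.0364]
ee_rot: [0.0, -0.02, 1.0, 0.0]
contact_force: [-2.2, -1.1, 9.5]
width: 0.289
grip_force: 14.9
```

Emit:
drive_effector(
  plan="0,0,0,0,0,0\n0,0,0,0,0,0\n0,0,0,0,0,0",
  finger_gap=0.5,
)

```text
time_s: 12.3
tcp_pos: [0.5131, 0.2285, 0.035]
ee_rot: [-0.0, -0.02, 1.0, -0.0]
contact_force: [0.2, 0.5, 0.0]
width: 0.484
grip_force: 0.0
```

Emit:
drive_effector(
  plan="0,0,-0.02,0,0,0\n0,0,-0.03,0,0,0\n0,0,-0.03,0,0,0\n0,0,-0.02,0,0,0\n0,0,0,0,0,0.12\n0,0,0,0,0,0\n0,0,0,0,0,0",
  finger_gap=0.7,
)

```text
time_s: 13.0
tcp_pos: [0.5128, 0.2284, 0.1346]
ee_rot: [-0.001, 0.039, 0.999, -0.0]
contact_force: [0.8, 0.0, -0.2]
width: 0.7
grip_force: 0.0
```

```bash
python3 go.py 0.513 -0.1685 0.033 -0.08
```

```text
t 13.0 tcp [0.5128 0.2284 0.1346] yaw -0.077 tilt [-0.0011 -0.0003] w 0.7 F 0.0
turn rz 0.003 | now-frame d [-0.0309 -0.3956  0.1017] | after-turn d [-0.032  -0.3955  0.1017]
```

Emit:
drive_effector(
  plan="-0.001,-0.0396,0,0,0,0\n-0.001,-0.0396,0,0,0,0\n-0.001,-0.0396,0,0,0,0\n-0.001,-0.0396,0,0,0,0\n-0.001,-0.0396,0,0,0,0\n-0.001,-0.0396,0,0,0,0\n-0.001,-0.0396,0,0,0,0\n-0.001,-0.0396,0,0,0,0\n-0.001,-0.0396,0,0,0,0\n-0.001,-0.0396,0,0,0,0\n0,0,0,0,0,0\n-0.011,0,0,0,0,0\n-0.011,0,0,0,0,0\n0,0,0,0,0,0\n0,0,0,0,0,0",
)

```text
time_s: 14.5
tcp_pos: [0.514, -0.1675, 0.1349]
ee_rot: [-0.0, 0.039, 0.999, 0.0]
contact_force: [-0.5, 1.1, -0.2]
width: 0.698
grip_force: 0.0
```

```bash
python3 go.py 0.513 -0.1685 0.033 -0.08
python3 - <<'E'
from h import *
import cv2
im=env.read_camera("top")[:,:,::-1]
cv2.imwrite("pics/t2.png",cv2.resize(im[170:310,130:490],None,fx=2.2,fy=2.2,interpolation=cv2.INTER_CUBIC))
E
```

```text
t 14.5 tcp [ 0.514  -0.1675  0.1349] yaw -0.077 tilt [-0.0006  0.0004] w 0.698 F 0.0
turn rz 0.003 | now-frame d [ 0.0009 -0.0011  0.1019] | after-turn d [ 0.0009 -0.0011  0.1019]
```

View pics/t2.png

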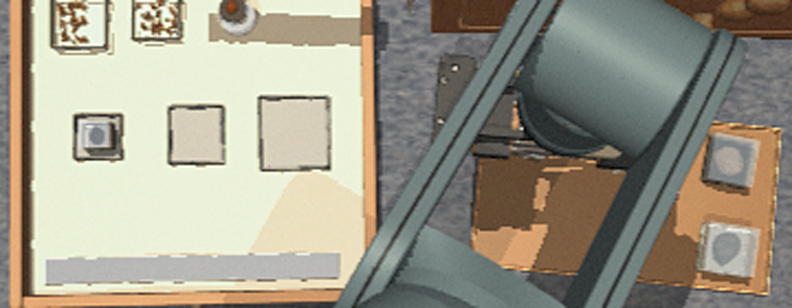

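Emit:
drive_effector(
  plan="0.0005,-0.001,0.03,0,0,0\n0,0,0.03,0,0,0\n0,0,0.025,0,0,0\n0,0,0.012,0,0,0\n0,0,0.005,0,0,0\n0,0,0,0,0,0",
)

```text
time_s: 15.15
tcp_pos: [0.513, -0.1696, 0.0332]
ee_rot: [-0.0, 0.04, 0.999, 0.0]
contact_force: [0.4, -0.1, -0.5]
width: 0.7
grip_force: 0.0
```

Emit:
drive_effector(
  plan="0,0,0,0,0,0\n0,0,0,0,0,0\n0,0,0,0,0,0\n0,0,0,0,0,0\n0,0,0,0,0,0\n0,0,0,0,0,0\n0,0,0,0,0,0\n0,0,0,0,0,0",
  finger_gap=0.1,
  clamp_n=15,
)

```text
time_s: 15.95
tcp_pos: [0.5131, -0.1698, 0.0335]
ee_rot: [0.0, 0.04, 0.999, -0.0]
contact_force: [-0.2, 0.5, 5.4]
width: 0.322
grip_force: 14.3
```

```bash
python3 go.py 0.513 0.1395 0.14 0.035
```

```text
t 15.95 tcp [ 0.5131 -0.1698  0.0335] yaw -0.08 tilt [ 0.0003 -0.0002] w 0.322 F 14.3
turn rz -0.115 | now-frame d [ 0.0247  0.3083 -0.1066] | after-turn d [-0.0108  0.3091 -0.1066]
```

Emit:
drive_effector(
  plan="0,0,-0.015,0,0,0\n0,0,-0.03,0,0,0\n0,0,-0.03,0,0,0\n0,0,-0.03,0,0,0\n0.0031,0.0385,0,0,0,0\n0.0031,0.0385,0,0,0,0\n0.0031,0.0385,0,0,0,0\n0.0031,0.0385,0,0,0,0\n0.0031,0.0385,0,0,0,0\n0.0031,0.0385,0,0,0,0\n0.0031,0.0385,0,0,0,0\n0.0031,0.0385,0,0,0,0\n0,0,0,0,0,-0.115\n0,0,0,0,0,0\n0,0,0,0,0,0\n0,0,0,0,0,0",
)

```text
time_s: 17.55
tcp_pos: [0.5128, 0.1385, 0.138]
ee_rot: [-0.0, -0.016, 1.0, -0.0]
contact_force: [-0.5, -0.1, -0.6]
width: 0.322
grip_force: 14.4
```

```bash
python3 go.py 0.513 0.1395 0.0415 0.035
python3 - <<'E'
from h import *
import cv2
im=env.read_camera("wrist")[:,:,::-1]
cv2.imwrite("pics/w3.png",im[120:420,150:490])
E
```

```text
t 17.55 tcp [0.5128 0.1385 0.138 ] yaw 0.032 tilt [-0.0003 -0.0001] w 0.322 F 14.4
turn rz -0.003 | now-frame d [-0.0002  0.001   0.0965] | after-turn d [-0.0002  0.001   0.0965]
```

View pics/w3.png

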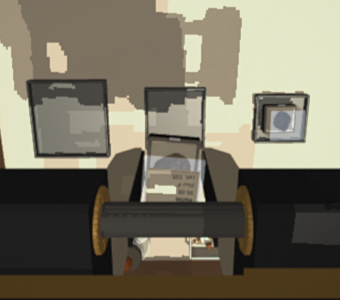

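Emit:
drive_effector(
  plan="0,0.001,0.03,0,0,0\n0,0,0.03,0,0,0\n0,0,0.02,0,0,0\n0,0,0.01,0,0,0\n0,0,0.004,0,0,0\n0,0,0.002,0,0,0\n0,0,0,0,0,0\n0,0,0,0,0,0",
)

```text
time_s: 18.4
tcp_pos: [0.5135, 0.1403, 0.0431]
ee_rot: [0.001, -0.018, 1.0, 0.0]
contact_force: [0.7, 0.3, 0.8]
width: 0.322
grip_force: 14.4
```

Emit:
drive_effector(
  plan="0,0,0.001,0,0,0\n0,0,0,0,0,0",
)

```text
time_s: 18.6
tcp_pos: [0.513, 0.1403, 0.0416]
ee_rot: [0.0, -0.018, 1.0, 0.0]
contact_force: [-0.6, 0.5, 0.4]
width: 0.319
grip_force: 14.4
```

Emit:
drive_effector(
  plan="0,0,0.001,0,0,0\n0,0,0,0,0,0",
)

```text
time_s: 18.8
tcp_pos: [0.513, 0.1403, 0.0405]
ee_rot: [0.0, -0.018, 1.0, 0.0]
contact_force: [0.4, -0.6, 3.4]
width: 0.323
grip_force: 14.4
```

Emit:
drive_effector(
  plan="0,0,0,0,0,0\n0,0,0,0,0,0\n0,0,0,0,0,0",
  finger_gap=0.5,
)

```text
time_s: 19.1
tcp_pos: [0.5127, 0.1402, 0.04]
ee_rot: [-0.0, -0.018, 1.0, -0.0]
contact_force: [-0.6, 0.3, -0.5]
width: 0.495
grip_force: 0.0
```

Emit:
drive_effector(
  plan="0,0,-0.02,0,0,0\n0,0,-0.03,0,0,0\n0,0,-0.03,0,0,0\n0,0,-0.015,0,0,0\n0,0,0,0,0,0.1\n0,0,0,0,0,0.09\n0,0,0,0,0,0\n0,0,0,0,0,0",
  finger_gap=0.75,
)

```text
time_s: 19.9
tcp_pos: [0.5126, 0.1402, 0.1349]
ee_rot: [-0.0, 0.076, 0.997, -0.0]
contact_force: [-0.4, 0.3, -0.1]
width: 0.75
grip_force: 0.0
```

```bash
python3 go.py 0.499 -0.3487 0.033 -0.155
```

```text
t 19.9 tcp [0.5126 0.1402 0.1349] yaw -0.152 tilt [-0.0005 -0.0001] w 0.75 F 0.0
turn rz 0.003 | now-frame d [-0.0608 -0.4853  0.102 ] | after-turn d [-0.0621 -0.4851  0.102 ]
```

Emit:
drive_effector(
  plan="-0.004,-0.0404,0,0,0,0\n-0.004,-0.0404,0,0,0,0\n-0.004,-0.0404,0,0,0,0\n-0.004,-0.0404,0,0,0,0\n-0.004,-0.0404,0,0,0,0\n-0.004,-0.0404,0,0,0,0\n-0.004,-0.0404,0,0,0,0\n-0.004,-0.0404,0,0,0,0\n-0.004,-0.0404,0,0,0,0\n-0.004,-0.0404,0,0,0,0\n-0.004,-0.0404,0,0,0,0\n-0.004,-0.0404,0,0,0,0\n0,0,0,0,0,0\n-0.0065,0,0,0,0,0\n-0.0065,0,0,0,0,0\n0,0,0,0,0,0\n0,0,0,0,0,0",
)

```text
time_s: 21.6
tcp_pos: [0.4989, -0.3469, 0.1352]
ee_rot: [-0.0, 0.076, 0.997, 0.0]
contact_force: [-0.3, 0.4, 1.2]
width: 0.747
grip_force: 0.0
```

```bash
python3 go.py 0.499 -0.3487 0.033 -0.155
```

```text
t 21.6 tcp [ 0.4989 -0.3469  0.1352] yaw -0.152 tilt [-0.0002  0.0002] w 0.747 F 0.0
turn rz 0.003 | now-frame d [-0.0004 -0.0018  0.1022] | after-turn d [-0.0004 -0.0018  0.1022]
```

Emit:
drive_effector(
  plan="0,-0.0018,0.03,0,0,0\n0,0,0.03,0,0,0\n0,0,0.025,0,0,0\n0,0,0.012,0,0,0\n0,0,0.005,0,0,0\n0,0,0,0,0,0",
)

```text
time_s: 22.2
tcp_pos: [0.4982, -0.3497, 0.0333]
ee_rot: [-0.0, 0.077, 0.997, 0.0]
contact_force: [0.3, -0.4, 0.1]
width: 0.754
grip_force: 0.0
```

Emit:
drive_effector(
  plan="0,0,0,0,0,0\n0,0,0,0,0,0\n0,0,0,0,0,0\n0,0,0,0,0,0\n0,0,0,0,0,0\n0,0,0,0,0,0\n0,0,0,0,0,0\n0,0,0,0,0,0",
  finger_gap=0.1,
  clamp_n=18,
)

```text
time_s: 23.0
tcp_pos: [0.4982, -0.3501, 0.0338]
ee_rot: [0.0, 0.077, 0.997, -0.0]
contact_force: [-0.6, 1.9, 6.2]
width: 0.438
grip_force: 18.0
```

```bash
python3 go.py 0.5187 0.0495 0.14 0.035
```

```text
t 23.0 tcp [ 0.4982 -0.3501  0.0338] yaw -0.155 tilt [ 0.0005 -0.0004] w 0.438 F 18.0
turn rz -0.19 | now-frame d [ 0.0413  0.3979 -0.1064] | after-turn d [-0.0345  0.3986 -0.1064]
```

Emit:
drive_effector(
  plan="0,0,-0.015,0,0,0\n0,0,-0.03,0,0,0\n0,0,-0.03,0,0,0\n0,0,-0.03,0,0,0\n0.0042,0.0398,0,0,0,0\n0.0042,0.0398,0,0,0,0\n0.0042,0.0398,0,0,0,0\n0.0042,0.0398,0,0,0,0\n0.0042,0.0398,0,0,0,0\n0.0042,0.0398,0,0,0,0\n0.0042,0.0398,0,0,0,0\n0.0042,0.0398,0,0,0,0\n0.0042,0.0398,0,0,0,0\n0.0042,0.0398,0,0,0,0\n0,0,0,0,0,-0.1\n0,0,0,0,0,-0.09\n0,0,0,0,0,0\n0,0,0,0,0,0",
)

```text
time_s: 24.8
tcp_pos: [0.5178, 0.0497, 0.1379]
ee_rot: [-0.0, -0.016, 1.0, -0.0]
contact_force: [0.5, 1.2, -0.5]
width: 0.442
grip_force: 18.0
```

```bash
python3 go.py 0.518 0.0495 0.0418 0.035
```

```text
t 24.8 tcp [0.5178 0.0497 0.1379] yaw 0.033 tilt [-0.0004 -0.    ] w 0.442 F 18.0
turn rz -0.002 | now-frame d [-0.0003 -0.0002  0.0961] | after-turn d [-0.0003 -0.0002  0.0961]
```

Emit:
drive_effector(
  plan="0,0,0.03,0,0,0\n0,0,0.03,0,0,0\n0,0,0.02,0,0,0\n0,0,0.01,0,0,0\n0,0,0.004,0,0,0\n0,0,0.002,0,0,0\n0,0,0,0,0,0\n0,0,0,0,0,0",
)

```text
time_s: 25.6
tcp_pos: [0.5186, 0.0496, 0.0431]
ee_rot: [0.001, -0.017, 1.0, -0.0]
contact_force: [0.4, -0.8, -0.2]
width: 0.44
grip_force: 18.0
```

Emit:
drive_effector(
  plan="0,0,0.001,0,0,0\n0,0,0,0,0,0",
)

```text
time_s: 25.8
tcp_pos: [0.5181, 0.0498, 0.0416]
ee_rot: [0.0, -0.018, 1.0, -0.0]
contact_force: [1.0, -0.2, -0.9]
width: 0.439
grip_force: 18.0
```

Emit:
drive_effector(
  plan="0,0,0.001,0,0,0\n0,0,0,0,0,0",
)

```text
time_s: 26.0
tcp_pos: [0.5181, 0.0498, 0.0407]
ee_rot: [0.0, -0.018, 1.0, -0.0]
contact_force: [-1.1, -0.2, 4.8]
width: 0.442
grip_force: 18.0
```

Emit:
drive_effector(
  plan="0,0,0,0,0,0\n0,0,0,0,0,0\n0,0,0,0,0,0",
  finger_gap=0.6,
)

```text
time_s: 26.3
tcp_pos: [0.5178, 0.0498, 0.04]
ee_rot: [-0.0, -0.018, 1.0, 0.0]
contact_force: [-0.1, -0.2, -0.7]
width: 0.592
grip_force: 0.0
```

Emit:
drive_effector(
  plan="0,0,-0.02,0,0,0\n0,0,-0.03,0,0,0\n0,0,-0.03,0,0,0\n0,0,-0.04,0,0,0\n0.03,0,-0.02,0,0,0\n0.04,0,-0.02,0,0,0\n0.04,0,-0.02,0,0,0\n0.04,0,0,0,0,0\n0.03,0,0,0,0,0\n0,0,0,0,0,0\n0,0,0,0,0,0",
)

```text
time_s: 27.4
tcp_pos: [0.3382, 0.0434, 0.2205]
ee_rot: [0.001, -0.017, 1.0, -0.0]
contact_force: [0.8, -0.2, 0.3]
width: 0.602
grip_force: 0.0
```

```bash
python3 - <<'E'
from h import *
import cv2
f=lambda n:env.read_camera(n)[:,:,::-1]
t=f("top")[150:312,130:492];s=f("side")[160:385,250:420]
a=cv2.resize(t,None,fx=2,fy=2,interpolation=cv2.INTER_CUBIC);b=cv2.resize(s,None,fx=2.6,fy=2.6,interpolation=cv2.INTER_CUBIC)
cv2.imwrite("pics/tf.png",a);cv2.imwrite("pics/sf.png",b)
E
```

```text
(no output)
```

View pics/tf.png

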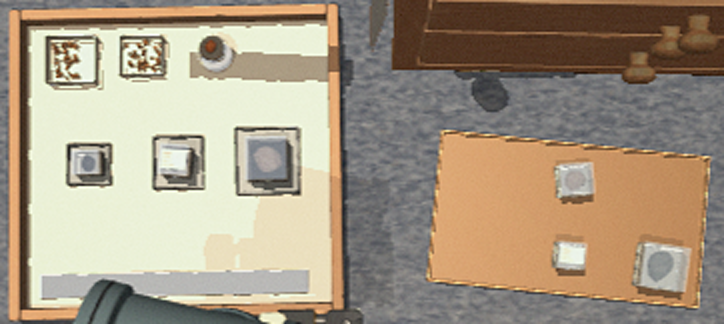

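View pics/sf.png

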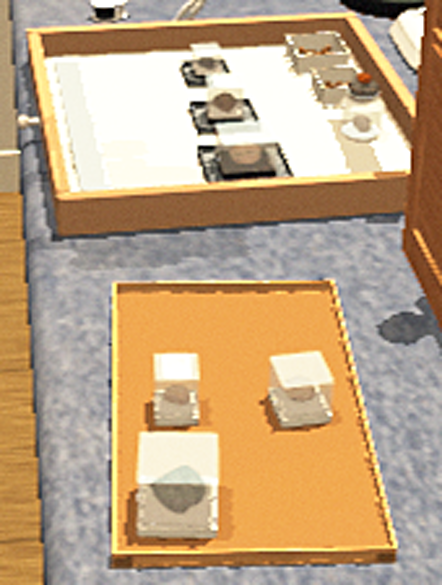

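```bash
python3 -c "
from plant import env
print(env.finish_job())"
```

```text
the job is handed in; nothing more can be done
None
```

I handed the job in at about 27 s of the 96 s limit, but the hand-in returned no verdict. In the last pictures the three black-based boxes stand centred and square in their matching drawer trays, the white-based box stands in the free bay of the sorting tray, and the other two white-based boxes look unmoved.

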